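# Roll a spice jar up the sloped jar rack until the catch holds it

### The arm

A 6-joint arm with a two-finger parallel gripper is mounted at the origin on a cart in front of the work surface, level with it; the furniture and walls round the work are solid. World frame = base frame: x ahead of the robot, y to its left, z up, the work surface at z = 0. Lengths are in m, angles in degrees, forces in N, time in s.
With the tool pointing down it reaches from about 0.325 to 0.85 m from the base axis. Payload 4.4 kg.
Tool frame: the origin (TCP) lies at the very end of the fingers, on their centre line; the grasp point (between the pads) lies 19 mm behind it; z points along the fingers, y is the line along which they close (so a half turn about z gives the same grasp; the last joint's range is limited). The gripper opens to 94 mm and grips with 3 to 60 N. Pads are 16 mm wide; open, the fingers measure 119 mm over their backs; the gripper's body (75 mm by 177 mm) begins 78 mm behind the grasp point.
Start: joints at [60.075, 11.837, 88.321, -0, 79.842, -8.623], TCP at [0.209, 0.536, 0.205] pointing down, gripper open.
Joint ranges: [-156.59, 156.59], [-49.26, 127.26], [12.9, 141.05], [-63.56, 243.56], [4.71, 150.69], [-161.64, 161.64]. Speed limits (degrees/s): [159.86, 159.86, 180, 180, 180, 180].

### API

Orientations are given as a 3x3 rotation matrix whose columns are the frame's x, y, z axes.
In Python, from workcell import bot, jaws, inverse_kinematics, snapshot, calibration, job, look_for, spot_point, readout gives the robot as it stands. Calls block until the motion is done:
- bot.reach(position, orientation): joint-space move of the TCP to a pose.
- bot.movel(position, v=0.15, ori=None, max_force=None): straight line of the TCP; ori=None keeps the orientation; v is the mean speed in m/s. With max_force (N) it stops when the force on the tool has changed by that much, and returns True; else False.
- bot.goto_joints(angles): joint-space move.
- jaws.command_gripper(opening, effort=None): opening from 0.0 (shut) to 1.0 (fully open); effort is the grip in N (None keeps the last); returns when the fingers have stopped.
- bot.hold(seconds).
- inverse_kinematics(position, orientation): joint angles nearest the present ones, or None.
- snapshot(name): name is "scene" or "side" or "wrist"; returns the picture (480x640x3 uint8, red, green, blue); there is no depth.
- calibration(name): a dict with "mtx" (3x3 intrinsics, pixels), "world_to_cam" (4x4, takes a point from world to camera coordinates). Camera axes: x right, y down, z forward; pixel columns grow to the right and rows downward; lengths in m; the calibration is good to about 2 mm. A picture is of the moment at which its call begins: read the wrist's pose just before it. calibration takes no time and is no camera call; for the wrist camera it gives the pose at the moment of the call.
A pose or a line that the arm cannot do raises bot.PlanningError and nothing moves.
- job.hand_in(): hands the job in; it is judged then, once.
Trained networks look in the newest picture that a camera, given by its name, has taken for a name from the list of things; names that differ only in an ending like _2 or _b are one class to them, and where a whole thing is asked for, a point or a joint stands for the part that bears it (a point fixed in the world has none). Each returns a list of dicts, best first, with "conf" (0 to 1); they miss things now and then, are a little off and sometimes report something else, mostly with a low value. They report only what shows in the picture. A call takes as long as a camera call.
- look_for(camera, query): "box" ([left, top, right, bottom] in pixels, round what is visible of it).
- spot_point(camera, query): "xy" ([column, row] in pixels: a listed point, or the origin of a listed thing).
Readings, each from a call of its own:
- readout.read_time_s(): time.
- readout.read_joint_positions(): joint angles.
- readout.read_joint_velocities(): joint speeds.
- readout.read_joint_torque(): joint torques, N m.
- readout.read_eef_pos(): TCP position.
- readout.read_orientation(): TCP orientation.
- readout.read_wrist_force(): force on the tool from outside, world axes, zero at the start.
- readout.read_moment(): the same for the moment, N m.
- readout.read_width(): opening from 0.0 (shut) to 1.0 (fully open).
- readout.read_finger_force(): force on a finger pad.
Only numpy, scipy, OpenCV 4.12 (cv2) and the standard library are available. Lean on these libraries where they do the work, as an engineer would, in place of code of your own. Each camera call takes 0.05 s, during which the arm holds its last target. There are 200 camera calls.

### The job

A spice jar lies on the worktop in front of the mouth of the sloped wooden jar rack, and one jar is already stored in the rack. With the outside of the fingers, roll the loose jar into the mouth and gently up the sloped lane, moving the stored jar up ahead of it, until it has passed the sprung steel catch and the catch stands up again behind it, so that both jars stay in the rack and cannot roll back when you let go. Do not pick up or stand up either jar, and leave the mug, the preserving jar and the upright spice jar where they are.

Things in the scene. Friction and masses are not known exactly. Their poses are not given: they have to be found in the camera images.
- rack: low pale-wood rack fixed to the worktop, 232 mm long, 145 mm wide: one straight lane for lying jars, open above. Origin on the worktop at mid-length and mid-width; x level, uphill along the lane; y across; z up. Lane 129 mm wide inside, floor height = 0.158 * (x + 115 mm), from the mouth at x = -115 to the end stop at x = 107 mm. Side boards 8 mm thick, 22 mm above the floor, from x = -33 mm on
- rack_mouth (a point): middle of the front edge of the lane floor, flush with the worktop, at x = -115 mm in the rack's frame; the ramp is 166 mm wide there. Smooth flared guides (22 mm high, 20 degrees) lead in to the side boards; their front ends, at x = -93 mm, stand 172 mm apart
- rack_catch (a point): point of the lane floor (mid-width) under the free edge of the raised catch, x = 13 mm, z = 20 mm in the rack's frame. A jar held by the catch has its axis at x = 30 mm, z = 44 mm; a second one above it at x = 70 mm, z = 50 mm
- rack_stop (a point): foot of the end stop at mid-width, x = 107 mm, z = 35 mm in the rack's frame; the stop is a cross board 26 mm high. With two jars leaning on the catch 14 mm stay free between the upper jar and the stop; both can be pushed up that far
- catch (a joint): two sprung steel tabs on one pin in the lane floor, 22 to 38 mm either side of its middle, hinged at their downhill edge; the free edge, 15 mm farther uphill, stands 12 mm above the floor. 0 = raised (rest), 0.67 rad = flush with the floor, 0.75 = limit. A light spring (0.3 to 0.5 N) raises them; a jar rolled uphill presses them down, one rolling back is stopped by the free edge
- jar_loose: the jar to be put away: clear glass spice jar with a dark brown cap, 105 mm long, 41 mm diameter (radius 20.4 mm), about 0.11 kg, lying on the worktop in front of the mouth, roughly across it; it rolls freely, at right angles to its axis. Smooth (friction about 0.3). Push at or below its axis: pushed higher, it jams. Origin at the centre of its bottom end, z axis along the jar towards the cap
- jar_loose_mid (a point): centre of the loose jar, on its axis 52.5 mm from either end. Pushed at one point the jar may turn; two fingers spread along it keep it square, most of all on the slope, where it leans on them
- jar_stored: like jar, same size, lying across the lane and leaning on the uphill side of the raised catch. Origin at the centre of its bottom end, z axis along the jar towards the cap
- jar_stored_mid (a point): centre of the stored jar, on its axis 52.5 mm from either end
- jar_upright: like jar, 41 mm diameter, 105 mm tall, standing upright on the worktop beyond the rack; bystander. Origin at the centre of its underside
- preserve: glass preserving jar with a yellow lid, 65 mm diameter, 95 mm tall, standing beyond the rack; bystander. Origin at the centre of its underside
- mug: white mug, 80 mm diameter, 113 mm over the handle, 91 mm tall, standing beyond the loose jar; bystander. Origin at the centre of its underside

How it is judged:
By the outcome, as a careful person would: the job done as asked, in the order asked, and still so for the second after the job is handed in, with the robot touching nothing.
It also fails if it takes over 45 s, if anything falls off the work surface, if the arm or the gripper's body presses on something with over 40 N, if the wrist force passes 120 N, or if a joint passes its speed limit or range.

## Working session

There is one attempt and no reset: what is moved stays moved. The work goes in short steps, each a Python script; the robot and the scene stay as the last script left them, time stands still between calls to the robot, and variables do not carry over. Pictures are saved under pics/ and viewed, at most 10 in all, crops included, and the job is handed in when it is done.

```bash
mkdir -p pics
cat > h.py <<'E'
import numpy as np, cv2
from workcell import bot, jaws, inverse_kinematics, snapshot, calibration, job, look_for, spot_point, readout
def ray(cam,xy):
    c=calibration(cam);M=np.array(c["world_to_cam"]);K=np.array(c["mtx"])
    d=M[:3,:3].T@np.linalg.solve(K,[xy[0],xy[1],1]);o=-M[:3,:3].T@M[:3,3]
    return o,d
def onz(cam,xy,z):
    o,d=ray(cam,xy);return o+d*(z-o[2])/d[2]
def save(cam,n):
    im=snapshot(cam);cv2.imwrite(f"pics/{n}.png",im[:,:,::-1]);return im
E
python3 - <<'E'
from h import *
Z=dict(rack_mouth=0,rack_catch=.020,rack_stop=.035,jar_loose=.0204,jar_loose_mid=.0204,jar_stored_mid=.044,jar_stored=.044,mug=0,preserve=0,jar_upright=0,rack=0)
for c in ["scene","side"]:
    save(c,c+"0")
    for q,z in Z.items():
        for r in spot_point(c,q)[:2]: print(c,q,round(r["conf"],2),np.round(r["xy"],0),onz(c,r["xy"],z).round(3))
print(readout.read_time_s(),readout.read_orientation())
E
```

```text
scene rack_mouth 0.88 [266. 250.] [ 0.549 -0.095  0.   ]
scene rack_mouth 0.66 [257. 221.] [ 0.569 -0.001  0.   ]
scene rack_catch 0.59 [291. 278.] [ 0.549 -0.207  0.02 ]
scene rack_stop 0.64 [318. 305.] [ 0.554 -0.298  0.035]
scene jar_loose 0.83 [233. 232.] [ 0.503 -0.036  0.02 ]
scene jar_loose_mid 0.57 [256. 224.] [ 0.556 -0.032  0.02 ]
scene jar_stored_mid 0.64 [297. 277.] [ 0.55  -0.232  0.044]
scene jar_stored 0.78 [271. 288.] [ 0.498 -0.233  0.044]
scene jar_stored 0.64 [318. 308.] [ 0.547 -0.312  0.044]
scene mug 0.97 [332. 196.] [0.755 0.006 0.   ]
scene preserve 0.58 [403. 285.] [ 0.733 -0.299  0.   ]
scene preserve 0.51 [317. 304.] [ 0.569 -0.268  0.   ]
scene jar_upright 0.76 [368. 241.] [ 0.742 -0.163  0.   ]
scene rack 0.67 [290. 282.] [ 0.552 -0.196  0.   ]
side rack_mouth 0.72 [275. 269.] [ 0.548 -0.074  0.   ]
side rack_catch 0.6 [304. 297.] [ 0.55 -0.21  0.02]
side rack_stop 0.79 [326. 319.] [ 0.55  -0.296  0.035]
side jar_loose 0.69 [332. 319.] [ 0.566 -0.282  0.02 ]
side jar_loose_mid 0.78 [269. 247.] [ 0.554 -0.028  0.02 ]
side jar_stored_mid 0.9 [308. 290.] [ 0.552 -0.224  0.044]
side jar_stored 0.91 [276. 299.] [ 0.497 -0.227  0.044]
side mug 0.93 [358. 229.] [ 0.758 -0.005  0.   ]
side preserve 0.66 [428. 309.] [ 0.731 -0.301  0.   ]
side preserve 0.56 [270. 246.] [0.569 0.008 0.   ]
side jar_upright 0.91 [391. 268.] [ 0.741 -0.164  0.   ]
side rack 0.9 [301. 299.] [ 0.555 -0.184  0.   ]
side rack 0.66 [277. 267.] [ 0.554 -0.072  0.   ]
1.2 [[-9.31676653e-01  3.63288609e-01  1.24371918e-05]
 [ 3.63288609e-01  9.31676653e-01  7.95575551e-06]
 [-8.69720587e-06  1.19304818e-05 -1.00000000e+00]]
```

View pics/scene0.png

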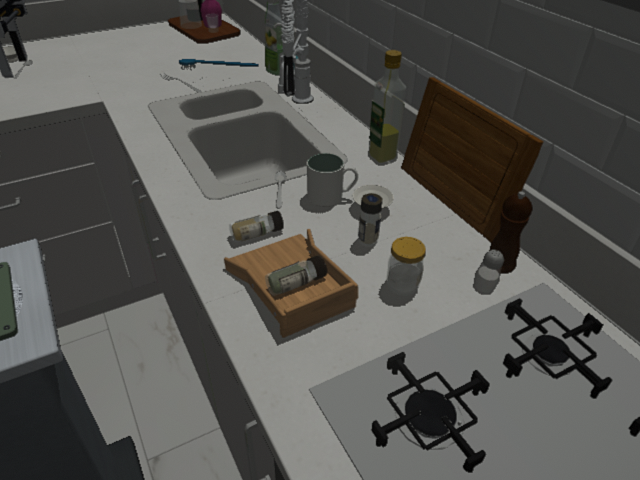

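View pics/side0.png

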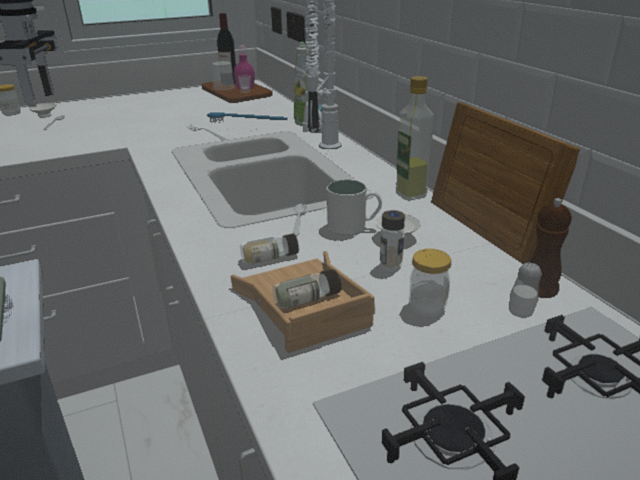

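The scene camera shows the loose jar at about (256,224), in front of the mouth at about (262,250). The stored jar is at (297,277), and uphill is roughly world -y. The side camera agrees: loose jar (269,247), stored jar (308,290). Next I'll take a closer look with the wrist camera from above.

```bash
cat > a.py <<'E'
from h import *
best=None
for s in (1,-1):
    R=np.column_stack([[0,s,0],[s,0,0],[0,0,-1.]])
    q=inverse_kinematics([.553,0.0,.30],R); print(s,q)
    if q is not None:
        m=max(abs(np.array(q)-readout.read_joint_positions()))
        if best is None or m<best[0]: best=(m,R)
R=best[1]; bot.reach([.553,0.0,.30],R)
Z=dict(rack_mouth=0,rack_catch=.020,rack_stop=.035,jar_loose=.0204,jar_loose_mid=.0204,jar_stored_mid=.044,jar_stored=.044)
save("wrist","w0")
for q,z in Z.items():
    for r in spot_point("wrist",q)[:2]: print(q,round(r["conf"],2),np.round(r["xy"],0),onz("wrist",r["xy"],z).round(4))
print(readout.read_time_s(),R.tolist(),np.round(readout.read_eef_pos(),3))
E
python3 a.py
```

```text
1 [-8.96766490e+00  5.86878745e+00  8.40601394e+01 -2.54444375e-14
  9.00710732e+01 -8.96766490e+00]
-1 None
rack_mouth 0.98 [323. 253.] [ 0.5505 -0.0746  0.    ]
rack_mouth 0.37 [499. 186.] [0.7516 0.006  0.    ]
rack_catch 0.9 [328. 361.] [ 0.556  -0.2074  0.02  ]
rack_stop 0.65 [325. 434.] [ 0.5533 -0.2998  0.035 ]
jar_loose 0.83 [277. 224.] [ 0.4985 -0.035   0.0204]
jar_loose_mid 0.6 [325. 226.] [ 0.5526 -0.0363  0.0204]
jar_loose_mid 0.54 [325. 436.] [ 0.5529 -0.3165  0.0204]
jar_stored_mid 0.88 [321. 384.] [ 0.5483 -0.2227  0.044 ]
jar_stored 0.77 [275. 385.] [ 0.4937 -0.2251  0.044 ]
jar_stored 0.69 [325. 363.] [ 0.5526 -0.1956  0.044 ]
3.8917 [[0.0, 1.0, 0.0], [1.0, 0.0, 0.0], [0.0, 0.0, -1.0]] [0.553 0.    0.3  ]
```

View pics/w0.png

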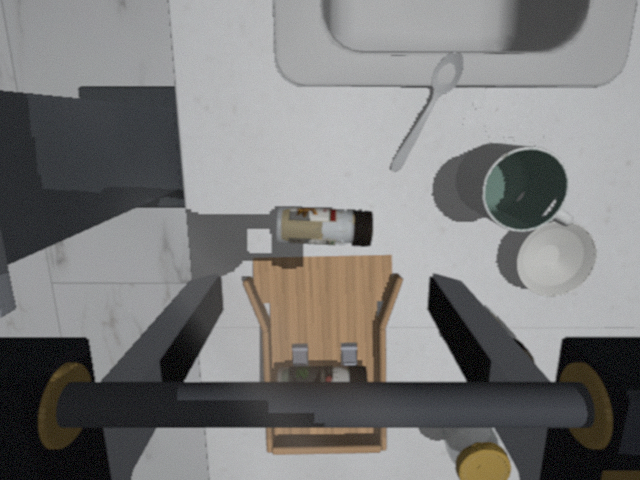

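The wrist picture shows the loose jar from (277,226) to (372,228), almost square to the lane. The ramp front edge runs from (252,256) to (391,255). The catch tabs are at (300,355) and (348,353), and the rear board runs from (273,452) to (381,450).

Run:
```python
from h import *
for n,p,z in [("m1",(252,256),0),("m2",(391,255),0),("t1",(300,346),.029),("t2",(348,344),.029),("b1",(273,452),.061),("b2",(381,450),.061),("jb",(277,226),.0204),("jc",(372,228),.0204)]:
    print(n,onz("wrist",p,z).round(4))
# jar lane line from detections
```

```text
m1 [ 0.4655 -0.0789  0.    ]
m2 [ 0.6315 -0.0776  0.    ]
t1 [ 0.523  -0.1821  0.029 ]
t2 [ 0.5801 -0.1794  0.029 ]
b1 [ 0.4908 -0.3046  0.061 ]
b2 [ 0.6195 -0.3017  0.061 ]
jb [ 0.4988 -0.0371  0.0204]
jc [ 0.6055 -0.0394  0.0204]
```

```bash
cat >> h.py <<'E'
a=np.radians(1.5);u=np.array([np.sin(a),-np.cos(a),0]);M=np.array([.549,-.0775,0])
R=np.column_stack([-u,[np.cos(a),np.sin(a),0],[0,0,-1.]])
def P(sj):  # TCP for jar axis at lane distance sj
    return M+u*(sj-.0284)+[0,0,.0127+.158*max(sj,0)]
def stat(): print(np.round(readout.read_eef_pos(),4),np.round(readout.read_wrist_force(),2),round(readout.read_time_s(),2))
E
python3 - <<'E'
from h import *
jaws.command_gripper(0.75)
p=P(-.065); bot.reach(p+[0,0,.09],R)
print(bot.movel(p,v=.12,max_force=8)); stat()
print(bot.movel(P(0),v=.04,max_force=6)); stat()
print(bot.movel(P(.09),v=.04,max_force=6)); stat()
save("wrist","w1")
for q,z in dict(jar_loose_mid=.035,jar_stored_mid=.044).items():
    for r in spot_point("wrist",q)[:2]: print(q,round(r["conf"],2),np.round(r["xy"],0),onz("wrist",r["xy"],z).round(4))
E
```

```text
False
[0.5476 0.0157 0.0136] [ 0.33 -0.13  0.14] 6.17
False
[ 0.5482 -0.049   0.0127] [-0.06 -0.44  0.66] 7.95
False
[ 0.5506 -0.139   0.0269] [-0.36  0.47  0.2 ] 10.38
jar_loose_mid 0.79 [331. 360.] [ 0.5537 -0.1698  0.035 ]
jar_stored_mid 0.72 [319. 470.] [ 0.5495 -0.2222  0.044 ]
```

View pics/w1.png

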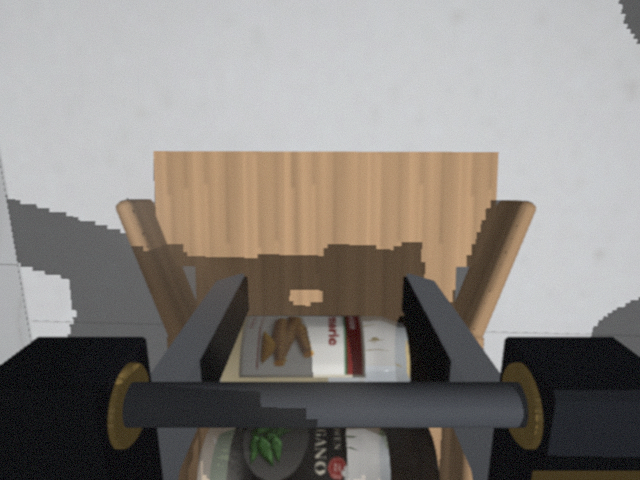

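The jar is square in the lane (rear edge near row 318, between the fingers), with the stored jar just ahead of it. I'll carry on over the catch.

Run:
```python
from h import *
print(bot.movel(P(.13),v=.03,max_force=8)); stat()
print(bot.movel(P(.153),v=.03,max_force=8)); stat()
bot.hold(.3); stat()
save("scene","s2"); im=save("side","d2")
cv2.imwrite("pics/c2.png",cv2.resize(im[200:380,200:440,::-1],None,fx=3,fy=3,interpolation=cv2.INTER_CUBIC))
```

```text
False
[ 0.5516 -0.1792  0.0331] [-0.04 -0.14 -0.44] 12.03
False
[ 0.5522 -0.2023  0.0368] [0.01 0.65 0.71] 12.95
[ 0.5522 -0.202   0.0368] [ 0.15 -0.44 -0.28] 13.25
```

View pics/c2.png

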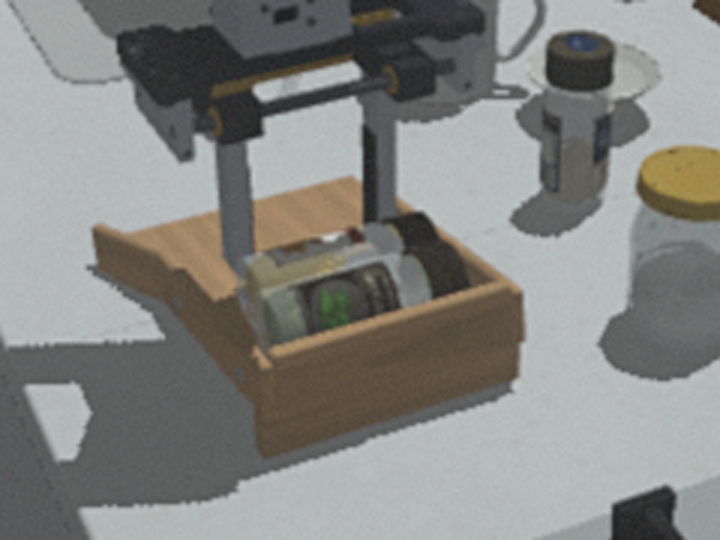

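Both jars now lie against each other near the stop, with the fingers behind them. I'll push a little further, back off slowly by 20 mm so the jar could still be caught by the fingers, and check.

Run:
```python
from h import *
print(bot.movel(P(.156),v=.02,max_force=6)); stat(); bot.hold(.3)
print(bot.movel(P(.156)-u*.025,v=.025)); stat(); bot.hold(.5)
im=save("wrist","w3")
for q,z in dict(jar_loose_mid=.044,jar_stored_mid=.050,catch=.03).items():
    for r in spot_point("wrist",q)[:2]:
        w=onz("wrist",r["xy"],z); print(q,round(r["conf"],2),np.round(r["xy"],0),w.round(4),((w-M)@u).round(4))
```

```text
False
[ 0.5524 -0.2053  0.0374] [-0.53  0.27 -0.48] 13.65
False
[ 0.5518 -0.1802  0.0374] [0.24 0.87 0.1 ] 15.1
jar_loose_mid 0.78 [333. 379.] [ 0.5558 -0.2217  0.044 ] 0.1443
jar_stored_mid 0.77 [319. 463.] [ 0.5504 -0.2635  0.05  ] 0.186Traceback (most recent call last):
  File "<stdin>", line 6, in <module>
ValueError: it knows: jar_loose, jar_loose_mid, jar_stored, jar_stored_mid, jar_upright, mug, preserve, rack, rack_catch, rack_mouth, rack_stop
```

View pics/w3.png

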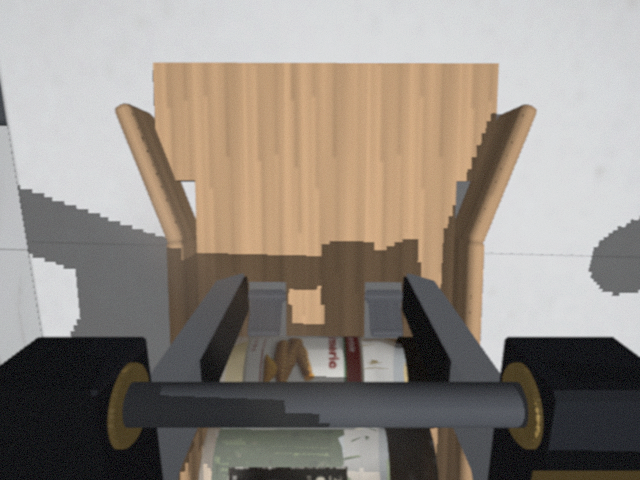

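The jar rests at 144 mm from the mouth (145 expected) and the second at 186 mm (185 expected). Both tabs stand up behind the jar at (267,310) and (383,310), and the fingers are 14 mm clear of it. I'll withdraw and make one more check.

Run:
```python
from h import *
p=np.array(readout.read_eef_pos())
bot.movel(p-u*.04+[0,0,.03],v=.08); bot.movel(p-u*.07+[0,0,.2],v=.15); bot.hold(.5); stat()
im=save("wrist","w4")
for q,z in dict(jar_loose_mid=.044,jar_stored_mid=.050).items():
    for r in spot_point("wrist",q)[:2]:
        w=onz("wrist",r["xy"],z); print(q,round(r["conf"],2),np.round(r["xy"],0),((w-M)@u).round(4))
```

```text
[ 0.5499 -0.1101  0.2373] [ 0.16 -0.63 -0.21] 18.32
jar_loose_mid 0.96 [330. 319.] 0.1416
jar_stored_mid 0.96 [322. 364.] 0.187
jar_stored_mid 0.51 [273. 325.] 0.1447
```

View pics/w4.png

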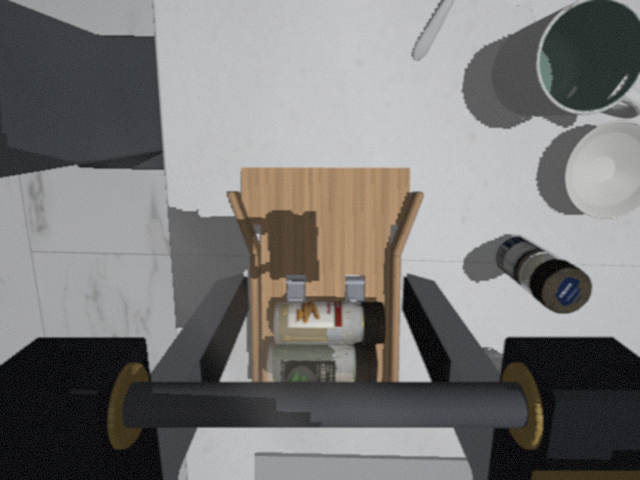

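Both jars lie in the lane at (330,320) and (322,364), above the raised tabs at (295,288) and (355,288). The bystanders in view, the mug and the upright jar, haven't moved.

```bash
python3 -c "
from h import *
print(job.hand_in())"
```

```text
the job is handed in; nothing more can be done
None
```

The job is handed in at about 18 s on the robot's clock: the loose jar is past the catch, which stands up again behind it, both jars stayed in the rack after the arm withdrew, and the gripper never went near the bystanders.

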